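# Find and open the secret lid of the joiner's casket

## Task

Four of the five identical panels in the top of this casket are fixed on a springy bed and one is a secret tip-up lid: press gently with your fingertips on the back ends of the panels (the ends away from the robot) until you find the one that really rocks. Press its back end well down so that its front end comes up, then push the raised front end up and over with your fingers until the lid stands open past upright, leaning right back against its stop. Do it all by touch: pick nothing up, and leave the tools and other things as they are.

Things in the scene. Friction and masses are not known exactly. Their poses are not given: they have to be found in the camera images.
- box: low oak casket, fixed, 210 (x) x 458 (y) x 80 mm high. Origin: centre of its underside, on the bench; x points to its back, away from the robot (turned up to 15 degrees), z up. Its five like ash panels, 150 (x) x 57 (y) x 10 mm, lie flush in the top, centred at box x = 0, y = 144, 72, 0, -72, -144 mm (1 to 5), with 12 mm frame bars between. Over 60 N anywhere on it spoils it
- pivot (a point): middle of the line along box y on which the one loose panel (a different one each time) turns on hidden dowels: box x = 33, y = 0, z = 75 mm. 42 mm of a panel lie behind this line, 108 mm in front. Below, the box is hollow (62 mm). The dowels are stiff: about 3 N at the press spot starts it, and it stays at any angle where it is left. The four fixed panels are bedded on cork: they give under 1 mm at 8 N, 4 mm at most, and spring back
- panel_1 (a joint): angle of panel 1 (rad): 0 shut and flush; grows as its back end sinks and its front end rises; 1.57 upright; 1.8 leaning back against its stop. Stays near 0 if it is a fixed one
- panel_1_press (a point): spot on the upper face of panel 1 where its back end is pressed: on its centre line, 13 mm from its back edge, 29 mm behind the pivot line; moves with the panel
- panel_2 (a joint): angle of panel 2 (rad): 0 shut and flush; grows as its back end sinks and its front end rises; 1.57 upright; 1.8 leaning back against its stop. Stays near 0 if it is a fixed one
- panel_2_press (a point): spot on the upper face of panel 2 where its back end is pressed: on its centre line, 13 mm from its back edge, 29 mm behind the pivot line; moves with the panel
- panel_3 (a joint): angle of panel 3 (rad): 0 shut and flush; grows as its back end sinks and its front end rises; 1.57 upright; 1.8 leaning back against its stop. Stays near 0 if it is a fixed one
- panel_3_press (a point): spot on the upper face of panel 3 where its back end is pressed: on its centre line, 13 mm from its back edge, 29 mm behind the pivot line; moves with the panel
- panel_4 (a joint): angle of panel 4 (rad): 0 shut and flush; grows as its back end sinks and its front end rises; 1.57 upright; 1.8 leaning back against its stop. Stays near 0 if it is a fixed one
- panel_4_press (a point): spot on the upper face of panel 4 where its back end is pressed: on its centre line, 13 mm from its back edge, 29 mm behind the pivot line; moves with the panel
- panel_5 (a joint): angle of panel 5 (rad): 0 shut and flush; grows as its back end sinks and its front end rises; 1.57 upright; 1.8 leaning back against its stop. Stays near 0 if it is a fixed one
- panel_5_press (a point): spot on the upper face of panel 5 where its back end is pressed: on its centre line, 13 mm from its back edge, 29 mm behind the pivot line; moves with the panel
- cork_block: cork sanding block 95 x 44 x 22 mm lying on the box's broad end board at its +y end; origin: centre of its underside
- wax_tin: round wax tin, 44 mm wide, 20 mm high, on the box's broad end board at its -y end; origin: centre of its underside
- chisel: bench chisel, 270 mm long, 26 mm thick at the handle, lying on the bench along the front of the box; origin: on the bench under the blade end of the handle
- glue_bottle: white glue bottle, 56 mm wide, 165 mm high, standing on the bench beyond the box's -y end; origin: centre of its underside
- mallet: joiner's wooden mallet, head 75 x 125 x 85 mm, 340 mm long, lying on the bench left of the box; origin: on the bench under the handle, near the middle
- try_square: try square, stock 115 mm, steel blade 190 mm, lying flat on the bench right of the box; origin: under the middle of the stock
- marking_gauge: marking gauge, stem 210 mm, head 62 mm high, lying on the bench behind the box; origin: under the middle of the stem

How it is judged:
By the outcome, as a careful person would: the job done as asked, in the order asked, and still so for the second after the job is handed in, with the robot touching nothing.
It also fails if it takes over 64 s, if anything falls off the work surface, if the arm or the gripper's body presses on something with over 40 N, if the wrist force passes 120 N, or if a joint passes its speed limit or range.

## Robot

A 6-joint arm with a two-finger parallel gripper is mounted at the origin on the work surface. World frame = base frame: x ahead of the robot, y to its left, z up, the work surface at z = 0. Lengths are in m, angles in rad, forces in N, time in s.
With the tool pointing down it reaches from about 0.25 to 0.775 m from the base axis. Payload 4 kg.
Tool frame: the origin (TCP) lies between the finger pads; the fingertips stand 14 mm ahead of it and the grasp point (between the pads) lies 5 mm behind it; z points along the fingers, y is the direction in which the jaws open and shut (so a half turn about z gives the same grasp; the last joint's range is limited). The gripper opens to 94 mm and grips with 3 to 60 N. Pads are 16 mm wide; open, the fingers measure 119 mm over their backs; the gripper's body (75 mm by 177 mm) begins 78 mm behind the grasp point.
Start: joints at [1.053, 0.087, 1.371, -0, 1.684, -0.103], TCP at [0.222, 0.503, 0.22] pointing down, gripper open.
Joint ranges: [-3.1, 3.1], [-0.76, 2.03], [0.27, 2.55], [-1.08, 4.22], [0.17, 2.65], [-2.57, 2.57]. Speed limits (rad/s): [2.79, 2.79, 3.14, 3.14, 3.14, 3.14].

## Interface

Orientations are given as [roll, pitch, yaw] about the fixed x, y, z axes, in that order (R = Rz(yaw) Ry(pitch) Rx(roll)).
In Python, from bench import robot, cams, spotter gives the robot as it stands.
- The arm moves only by the shell command python3 -m inch 'ROWS'. ROWS is JSON, a list of rows, each an object of numbers: "grip": the opening, from 0 (shut) to 1 (fully open); "dx", "dy", "dz": the shift along the tool's x, y, z in units of 25 mm (1.0 is 25 mm); "rx", "ry", "rz": the turn, a rotation vector about the tool's x, y, z in units of 5 degrees (1.0 is 5 degrees). A call has 1 to 12 rows; each row shifts and turns the pose as measured when the row begins, along the tool's axes as they then stand; what a row does not reach is not made up. A row lasts 1/8 s, in which the tool goes at most 62.5 mm and 10.7 degrees, less where a joint would pass 70% of its speed; a pose out of reach is approached as far as the arm can. A call is refused whole if a number of a shift passes 1 or a number of a turn 1, either way. A call with a gripper value outside its range is refused whole. The fingers move at their own pace and stop on an object; the grip force is fixed at half the most. Time passes only in rows, so rows that do not move let the fingers close. It gives the time, the measured TCP pose, the force and the opening at its end, in the units of the state.
- robot.get_obs(): the state, without advancing time (a new reading comes with each control period).
- cams.snapshot(name): name is "side" or "top" or "wrist"; returns a dict with "frame" (480x640x3 uint8, red, green, blue), "intrinsics" (3x3 intrinsics, pixels), "eye" and "orientation" of the camera in the world. Camera axes: x right, y up, looking along -z (the intrinsics and any distortion apply to the point x, -y, -z); pixel columns grow to the right and rows downward; lengths in m; the calibration is good to about 2 mm. A picture is of the moment at which its call begins. There is no depth.
- robot.close_job(): hands the job in, once; it reports no verdict.
Trained networks look in a picture, given as the dict that the camera call returned (one of the last four; its "shot" number tells which), for a name from the list of things; names that differ only in an ending like _2 or _b are one class to them, and where a whole thing is asked for, a point or a joint stands for the part that bears it (a point fixed in the world has none). Each returns a list of dicts, best first, with "score" (0 to 1); they miss things now and then, are a little off and sometimes report something else, mostly with a low value. They report only what shows in the picture. A call takes as long as a camera call.
- spotter.regions_of(picture, query): "pixels" (480x640 bool, what is visible of it) and "extent" ([left, top, right, bottom] in pixels, round what is visible of it).
- spotter.place_of(picture, query): "pixel" ([column, row] in pixels: a listed point, or the origin of a listed thing).
The state is a dict: "time": time; "joint_positions": joint angles; "qvel": joint speeds; "joint_torque": joint torques, N m; "tool_pos": TCP position; "ee_rot": TCP orientation; "wrist_force": force on the tool from outside, world axes, zero at the start; "wrist_torque": the same for the moment, N m; "width": finger opening in m.
Only numpy, scipy, OpenCV 4.12 (cv2) and the standard library are available. Lean on these libraries where they do the work, as an engineer would, in place of code of your own. Each camera call takes 0.05 s, during which the arm holds its last target.

## Working session

There is one attempt and no reset: what is moved stays moved. The work goes in short steps, Python scripts to look and compute and a shell command to move; the robot and the scene stay as the last step left them, time stands still between calls to the robot, and variables do not carry over. Pictures are saved under pics/ and viewed, and the job is handed in when it is done.

```bash
ls; mkdir -p pics
python3 - <<'E'
from bench import robot, cams, spotter
import cv2
o=robot.get_obs(); print({k:(v if not hasattr(v,'round') else v.round(3)) for k,v in o.items()})
for n in("top","side"):
    s=cams.snapshot(n); cv2.imwrite(f"pics/{n}0.png",s["frame"][:,:,::-1])
    print(n,s["eye"],s["orientation"],s["intrinsics"],s.keys())
    for q in ("box","pivot","panel_1_press","panel_1"):
        try:
            print(q,[(r["pixel"],round(r["score"],2)) for r in spotter.place_of(s,q)][:8])
        except Exception as e: print(q,e)
E
```

```text
pics
{'time': 0.0, 'joint_positions': array([ 1.053,  0.088,  1.372,  0.   ,  1.684, -0.103]), 'qvel': array([-0.   , -0.001,  0.002,  0.   , -0.001,  0.001]), 'joint_torque': array([-0.0000e+00, -3.4018e+01, -3.0243e+01,  7.2000e-02,  3.3000e-02,
       -0.0000e+00]), 'tool_pos': array([0.221, 0.503, 0.218]), 'ee_rot': array([-3.139, -0.   ,  2.727]), 'wrist_force': array([ 0.465,  0.174, -0.603]), 'wrist_torque': array([-0.001, -0.012,  0.032]), 'width': 0.09407845167657326}
top [ 0.43583062 -0.03885366  1.52741024] [ 0.09825133 -0.01076506 -1.56945518] [[622.27445036   0.         317.30879451]
 [  0.         622.27445036 243.07566486]
 [  0.           0.           1.        ]] dict_keys(['frame', 'intrinsics', 'eye', 'orientation', 'shot'])
box [([315.3, 267.4], 0.64)]
pivot []
panel_1_press [([252.3, 234.9], 0.62)]
panel_1 it knows: box, chisel, cork_block, glue_bottle, mallet, marking_gauge, panel_1_press, panel_2_press, panel_3_press, panel_4_press, panel_5_press, pivot, try_square, wax_tin
side [-0.08392659 -0.72097042  0.7597812 ] [ 0.93533552 -0.00535825 -0.75008534] [[483.93756237   0.         317.52988452]
 [  0.         483.93756237 236.11184548]
 [  0.           0.           1.        ]] dict_keys(['frame', 'intrinsics', 'eye', 'orientation', 'shot'])
box [([316.0, 267.7], 0.86)]
pivot [([326.7, 239.1], 0.82)]
panel_1_press [([291.0, 206.1], 0.79)]
panel_1 it knows: box, chisel, cork_block, glue_bottle, mallet, marking_gauge, panel_1_press, panel_2_press, panel_3_press, panel_4_press, panel_5_press, pivot, try_square, wax_tin
```

View pics/top0.png

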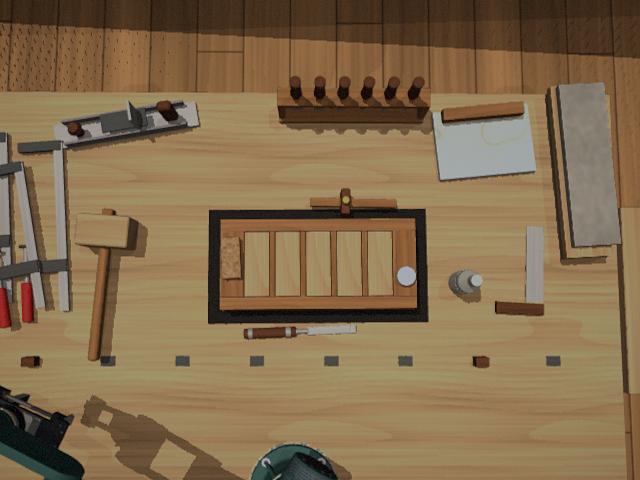

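View pics/side0.png

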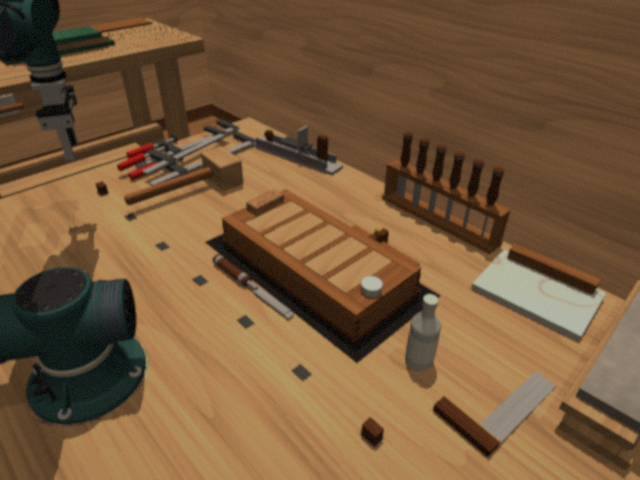

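The top view shows the casket, with its top spanning about (221,220) to (416,311). Panel 1 is leftmost at column 257 and panel 5 is at 380. The chisel lies in front at (300,332), the cork is at (231,257) and the tin at (406,276). Next I'll fit the box pose.

```bash
cat > h.py <<'E'
import numpy as np, cv2
from scipy.spatial.transform import Rotation as Ro
from scipy.optimize import least_squares
from bench import robot, cams, spotter
def proj(s,P):
    R=Ro.from_euler('xyz',s["orientation"]).as_matrix()
    c=(np.atleast_2d(P)-s["eye"])@R
    K=s["intrinsics"]; u=c*[1,-1,-1]
    u=u@K.T
    return u[:,:2]/u[:,2:]
def b2w(p,P):
    P=np.atleast_2d(P); c,s=np.cos(p[2]),np.sin(p[2])
    return np.c_[p[0]+c*P[:,0]-s*P[:,1],p[1]+s*P[:,0]+c*P[:,1],P[:,2]]
def panels(): return [np.array([[sx*.075,y+sy*.0285,.08] for sx,sy in((1,1),(1,-1),(-1,-1),(-1,1))]) for y in(.144,.072,0,-.072,-.144)]
E
python3 - <<'E'
from h import *
obs=[];S={}
for n in("top","side"):
    s=cams.snapshot(n);S[n]=s
    for q,P in [("box",[0,0,0]),("pivot",[.033,0,.075])]+[(f"panel_{i+1}_press",[.062,.144-.072*i,.08]) for i in range(5)]:
        r=spotter.place_of(s,q)
        if q.startswith("panel"):
            if q=="panel_1_press": print(n,[(x["pixel"],round(x["score"],2)) for x in r])
            continue
        if r: obs.append((n,P,r[0]["pixel"]))
    m=spotter.regions_of(s,"panel_3_press"); print(n,len(m),[(x["extent"],round(x["score"],2),x["pixels"].sum()) for x in m])
# image-based corners, sub-pixel from upscaled picture
s=S["top"]; im=s["frame"][:,:,::-1]
cv2.imwrite("pics/topz.png",cv2.resize(im[205:325,205:435],None,fx=3.4,fy=3.4,interpolation=cv2.INTER_CUBIC))
im2=S["side"]["frame"][:,:,::-1]
cv2.imwrite("pics/sidez.png",cv2.resize(im2[180:340,210:430],None,fx=3.6,fy=3.6,interpolation=cv2.INTER_CUBIC))
print(obs)
E
```

```text
top [([254.8, 235.9], 0.83), ([378.6, 237.6], 0.63)]
top 1 [([305.7, 232.7, 331.9, 296.0], 0.78, np.int64(1579))]
side [([291.0, 208.4], 0.86), ([312.7, 267.1], 0.53)]
side 1 [([284.2, 225.0, 345.6, 259.9], 0.95, np.int64(959))]
[('top', [0, 0, 0], [313.8, 266.0]), ('top', [0.033, 0, 0.075], [319.7, 252.2]), ('side', [0, 0, 0], [313.5, 268.7]), ('side', [0.033, 0, 0.075], [325.3, 236.4])]
```

View pics/topz.png

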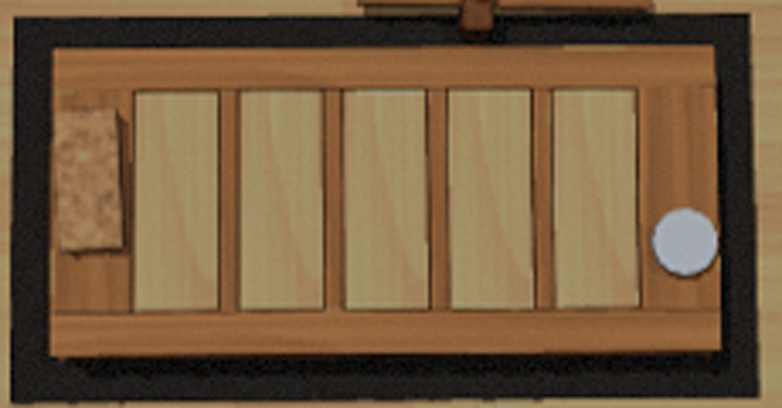

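View pics/sidez.png

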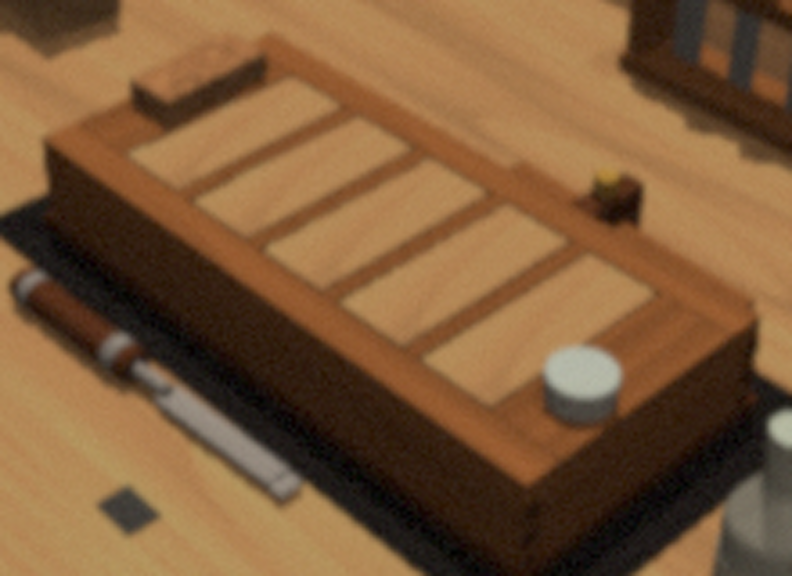

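Both zooms show the panels clearly. In the top zoom panel 1 spans (134,90) to (219,310) and panel 5 spans (553,88) to (638,307). I'll fit on these corners.

```bash
cat >> h.py <<'E'
BP=None
E
python3 - <<'E'
from h import *
S={n:cams.snapshot(n) for n in("top","side")}
pn=panels()  # order (b,+y),(b,-y),(f,-y),(f,+y)
top=np.array([[134,90],[219,90],[219,310],[134,311],[553,88],[638,88],[638,307],[555,307],[54,47],[715,45],[720,352],[51,355]],float)
side=np.array([[292,77],[343,105],[190,190],[129,154],[585,252],[657,293],[492,406],[421,357]],float)
P8=np.vstack([pn[0],pn[4]])
box=np.array([[.105,.229,.08],[.105,-.229,.08],[-.105,-.229,.08],[-.105,.229,.08]])
T=(top+.5)/3.4-.5+[205,205]; D=(side+.5)/3.6-.5+[210,180]
ft=lambda p:(proj(S["top"],b2w(p,np.vstack([P8,box])))-T)
fs=lambda p:(proj(S["side"],b2w(p,P8))-D)
for nm,f in(("top",lambda p:ft(p).ravel()),("side",lambda p:fs(p).ravel()),("both",lambda p:np.r_[ft(p).ravel(),fs(p).ravel()])):
    r=least_squares(f,[.42,-.04,0]); print(nm,r.x.round(4),np.abs(r.fun).max().round(2),np.sqrt(np.mean(r.fun**2)).round(2))
p=r.x; np.save("bp.npy",p)
print("press",b2w(p,[[.062,y,.08] for y in(.144,.072,0,-.072,-.144)]).round(4))
for n in S:
    im=S[n]["frame"][:,:,::-1].copy()
    for q in pn: cv2.polylines(im,[proj(S[n],b2w(p,q)).round().astype(int)],True,(0,0,255),1)
    cv2.imwrite(f"pics/ov_{n}.png",im)
for n in S:
  for q in("cork_block","wax_tin","glue_bottle","chisel"): print(n,q,[(x["pixel"],round(x["score"],2)) for x in spotter.place_of(S[n],q)][:2])
print(proj(S["top"],[.42,0,0]))
E
```

```text
top [ 0.5319 -0.0565  0.0065] 0.86 0.36
side [ 0.5312 -0.0581  0.0063] 3.16 1.0
both [ 0.5318 -0.0569  0.0064] 3.26 0.72
press [[ 0.5929  0.0875  0.08  ]
 [ 0.5933  0.0155  0.08  ]
 [ 0.5938 -0.0565  0.08  ]
 [ 0.5943 -0.1285  0.08  ]
 [ 0.5947 -0.2005  0.08  ]]
top cork_block [([232.2, 256.6], 0.65)]
top wax_tin [([407.2, 273.6], 0.76), ([318.9, 236.1], 0.28)]
top glue_bottle [([459.4, 282.9], 0.65)]
top chisel [([296.4, 332.5], 0.63), ([315.8, 269.2], 0.58)]
side cork_block [([264.8, 201.8], 0.61)]
side wax_tin []
side glue_bottle [([419.1, 359.6], 0.79)]
side chisel [([245.9, 282.6], 0.72), ([313.3, 218.1], 0.2)]
[[294.63338544 310.91192395]]
```

The fit is good: residuals are about 0.4 px in the top view, the two views agree within 2 mm, and the box sits at (0.532, -0.057) with a yaw of about 0.4°. Next: close the fingers, square up the tool and move over panel 1.

```bash
python3 -m inch '[{"grip":0,"rz":-0.97},{"grip":0,"rz":-0.97},{"grip":0,"rz":-0.97},{"grip":0,"rz":-0.97},{"grip":0,"rz":-0.97},{"grip":0,"dx":-0.85,"dy":-1},{"grip":0,"dx":-0.85,"dy":-1},{"grip":0,"dx":-0.85,"dy":-1}]'
cat >> h.py <<'E'
BP=np.load("bp.npy")
def st(target_box=None):
    o=robot.get_obs(); R=Ro.from_euler('xyz',o["ee_rot"]).as_matrix(); t=o["tool_pos"]+R[:,2]*.014
    c,s=np.cos(BP[2]),np.sin(BP[2]); d=t-[BP[0],BP[1],0]
    tb=np.array([c*d[0]+s*d[1],-s*d[0]+c*d[1],d[2]])
    yawerr=(o["ee_rot"][2]-BP[2])%np.pi
    print("t %.2f tip(box mm) %s rot %s F %s w %.4f"%(o["time"],(tb*1000).round(1),np.degrees(o["ee_rot"]).round(1),o["wrist_force"].round(1),o["width"]))
    if target_box is not None:
        w=b2w(BP,np.array(target_box)/1000)[0]-t
        print("delta tool units",(R.T@w/.025).round(2))
E
python3 -c "
from h import *; st([62,144,110])"
```

```text
t 1.80 tip(box mm) [-306.5  562.2  205.5] rot [180.   -0.  156.2] F [-0.5 -0.2  0.7] w 0.0941
delta tool units [-20.29  -9.24   3.82]invalid input at $[0]: expected keys grip, dx, dy, dz, rx, ry, rz
```

```bash
python3 -m inch '[{"grip":0,"dx":0,"dy":0,"dz":0,"rx":0,"ry":0,"rz":-0.97},{"grip":0,"dx":0,"dy":0,"dz":0,"rx":0,"ry":0,"rz":-0.97},{"grip":0,"dx":0,"dy":0,"dz":0,"rx":0,"ry":0,"rz":-0.97},{"grip":0,"dx":0,"dy":0,"dz":0,"rx":0,"ry":0,"rz":-0.97},{"grip":0,"dx":0,"dy":0,"dz":0,"rx":0,"ry":0,"rz":-0.97},{"grip":0,"dx":-0.85,"dy":-1,"dz":0,"rx":0,"ry":0,"rz":0},{"grip":0,"dx":-0.85,"dy":-1,"dz":0,"rx":0,"ry":0,"rz":0},{"grip":0,"dx":-0.85,"dy":-1,"dz":0,"rx":0,"ry":0,"rz":0},{"grip":0,"dx":-0.85,"dy":-1,"dz":0,"rx":0,"ry":0,"rz":0},{"grip":0,"dx":-0.85,"dy":-1,"dz":0,"rx":0,"ry":0,"rz":0}]'
python3 -c "
from h import *; st([62,144,110])"
```

```text
time: 3.05
tool_pos: [0.3324, 0.3792, 0.2193]
ee_rot: [3.141, 0.0, -3.113]
wrist_force: [-0.0, 0.3, -0.6]
width: 0.0005
t 3.05 tip(box mm) [-196.6  437.3  205.3] rot [ 180.     0.  -178.4] F [-0.   0.3 -0.6] w 0.0005
delta tool units [-10.08 -11.96   3.81]
```

```bash
python3 -m inch '[{"grip":0,"dx":-0.85,"dy":-1,"dz":0.2,"rx":0,"ry":0,"rz":0.25},{"grip":0,"dx":-0.85,"dy":-1,"dz":0.2,"rx":0,"ry":0,"rz":0},{"grip":0,"dx":-0.85,"dy":-1,"dz":0.2,"rx":0,"ry":0,"rz":0},{"grip":0,"dx":-0.85,"dy":-1,"dz":0.2,"rx":0,"ry":0,"rz":0},{"grip":0,"dx":-0.85,"dy":-1,"dz":0.2,"rx":0,"ry":0,"rz":0},{"grip":0,"dx":-0.85,"dy":-1,"dz":0.2,"rx":0,"ry":0,"rz":0},{"grip":0,"dx":-0.85,"dy":-1,"dz":0.2,"rx":0,"ry":0,"rz":0},{"grip":0,"dx":-0.85,"dy":-1,"dz":0.2,"rx":0,"ry":0,"rz":0},{"grip":0,"dx":-0.85,"dy":-1,"dz":0.2,"rx":0,"ry":0,"rz":0},{"grip":0,"dx":-0.85,"dy":-1,"dz":0.2,"rx":0,"ry":0,"rz":0},{"grip":0,"dx":-0.85,"dy":-1,"dz":0.2,"rx":0,"ry":0,"rz":0},{"grip":0,"dx":-0.85,"dy":-1,"dz":0.2,"rx":0,"ry":0,"rz":0}]'
python3 -c "
from h import *; st([62,144,100])"
```

```text
time: 4.55
tool_pos: [0.5983, 0.0709, 0.1592]
ee_rot: [3.138, 0.005, -3.136]
wrist_force: [0.8, 0.8, 0.8]
width: 0.0011
t 4.55 tip(box mm) [ 67.4 127.4 145.2] rot [ 179.8    0.3 -179.7] F [0.8 0.8 0.8] w 0.0011
delta tool units [0.23 0.66 1.81]
```

```bash
python3 -m inch '[{"grip":0,"dx":0.25,"dy":0.7,"dz":0.4,"rx":0,"ry":0,"rz":0},{"grip":0,"dx":0,"dy":0,"dz":0.9,"rx":0,"ry":0,"rz":0},{"grip":0,"dx":0,"dy":0,"dz":0.7,"rx":0,"ry":0,"rz":0},{"grip":0,"dx":0,"dy":0,"dz":0,"rx":0,"ry":0,"rz":0}]'
python3 -c "
from h import *; st([62,144,80])"
```

```text
time: 5.05
tool_pos: [0.5916, 0.0896, 0.1062]
ee_rot: [3.137, 0.002, -3.138]
wrist_force: [-0.3, 0.0, -0.5]
width: 0.0001
t 5.05 tip(box mm) [ 60.7 146.2  92.2] rot [ 1.797e+02  1.000e-01 -1.798e+02] F [-0.3  0.  -0.5] w 0.0001
delta tool units [-0.05 -0.09  0.49]
```

```bash
python3 -m inch '[{"grip":0,"dx":-0.05,"dy":-0.08,"dz":0.3,"rx":0,"ry":0,"rz":0},{"grip":0,"dx":0,"dy":0,"dz":0.12,"rx":0,"ry":0,"rz":0},{"grip":0,"dx":0,"dy":0,"dz":0.1,"rx":0,"ry":0,"rz":0},{"grip":0,"dx":0,"dy":0,"dz":0,"rx":0,"ry":0,"rz":0}]'
python3 -c "
from h import *; st([62,144,80])"
```

```text
time: 5.55
tool_pos: [0.594, 0.0884, 0.0948]
ee_rot: [3.136, 0.007, -3.137]
wrist_force: [-0.6, -0.1, -0.7]
width: 0.0005
t 5.55 tip(box mm) [ 63.2 144.9  80.8] rot [ 179.7    0.4 -179.8] F [-0.6 -0.1 -0.7] w 0.0005
delta tool units [ 0.05 -0.04  0.03]
```

```bash
python3 -m inch '[{"grip":0,"dx":0,"dy":0,"dz":0.08,"rx":0,"ry":0,"rz":0}]'
python3 -c "
from h import *; st([62,144,80])"
```

```text
time: 5.68
tool_pos: [0.5944, 0.0884, 0.094]
ee_rot: [3.136, 0.008, -3.137]
wrist_force: [-1.2, 0.2, 8.0]
width: 0.0005
t 5.67 tip(box mm) [ 63.7 144.9  80. ] rot [ 179.7    0.5 -179.8] F [-1.2  0.2  8. ] w 0.0005
delta tool units [ 0.07 -0.04 -0.  ]
```

```bash
python3 -m inch '[{"grip":0,"dx":0,"dy":0,"dz":0.06,"rx":0,"ry":0,"rz":0}]'
python3 -c "
from h import *; st([62,144,80])"
```

```text
time: 5.8
tool_pos: [0.5944, 0.0884, 0.094]
ee_rot: [3.136, 0.008, -3.137]
wrist_force: [-2.9, -0.6, 6.5]
width: 0.0006
t 5.80 tip(box mm) [ 63.7 144.9  80. ] rot [ 179.7    0.5 -179.8] F [-2.9 -0.6  6.5] w 0.0006
delta tool units [ 0.07 -0.04 -0.  ]
```

Panel 1 resists 7–8 N at flush, so it is fixed. On to panel 2.

```bash
python3 -m inch '[{"grip":0,"dx":0.03,"dy":0,"dz":-0.6,"rx":0,"ry":0,"rz":0},{"grip":0,"dx":0,"dy":-0.95,"dz":0,"rx":0,"ry":0,"rz":0},{"grip":0,"dx":0,"dy":-0.95,"dz":0,"rx":0,"ry":0,"rz":0},{"grip":0,"dx":0,"dy":-0.95,"dz":0,"rx":0,"ry":0,"rz":0},{"grip":0,"dx":0,"dy":0,"dz":0,"rx":0,"ry":0,"rz":0}]'
python3 -c "
from h import *; st([62,72,81])"
```

```text
time: 6.42
tool_pos: [0.5957, 0.0157, 0.1138]
ee_rot: [3.136, 0.015, -3.136]
wrist_force: [-0.2, -0.0, -0.4]
width: 0.0007
t 6.42 tip(box mm) [64.5 72.3 99.8] rot [ 179.7    0.8 -179.7] F [-0.2 -0.  -0.4] w 0.0007
delta tool units [ 0.11 -0.01  0.75]
```

```bash
python3 -m inch '[{"grip":0,"dx":0.1,"dy":0,"dz":0.35,"rx":0,"ry":-0.15,"rz":0},{"grip":0,"dx":0,"dy":0,"dz":0.3,"rx":0,"ry":0,"rz":0},{"grip":0,"dx":0,"dy":0,"dz":0.1,"rx":0,"ry":0,"rz":0},{"grip":0,"dx":0,"dy":0,"dz":0.08,"rx":0,"ry":0,"rz":0}]'
python3 -c "
from h import *; st([62,72,81])"
```

```text
time: 6.92
tool_pos: [0.5936, 0.0181, 0.0938]
ee_rot: [3.136, 0.03, -3.134]
wrist_force: [-3.7, -1.7, 11.7]
width: 0.0005
t 6.92 tip(box mm) [62.7 74.6 79.8] rot [ 179.7    1.7 -179.6] F [-3.7 -1.7 11.7] w 0.0005
delta tool units [ 0.03 -0.11 -0.05]
```

```bash
python3 -m inch '[{"grip":0,"dx":0,"dy":0,"dz":0.08,"rx":0,"ry":0,"rz":0}]'
python3 -c "
from h import *; st([62,72,81])"
```

```text
time: 7.05
tool_pos: [0.5936, 0.0181, 0.0938]
ee_rot: [3.137, 0.03, -3.133]
wrist_force: [-3.7, -0.6, 9.6]
width: 0.0005
t 7.05 tip(box mm) [62.7 74.6 79.8] rot [ 179.8    1.7 -179.5] F [-3.7 -0.6  9.6] w 0.0005
delta tool units [ 0.03 -0.11 -0.05]
```

Panel 2 holds 10 N at flush, so it is fixed too. On to panel 3.

```bash
python3 -m inch '[{"grip":0,"dx":0.03,"dy":0,"dz":-0.6,"rx":0,"ry":0.3,"rz":0},{"grip":0,"dx":0,"dy":-0.95,"dz":0,"rx":0,"ry":0,"rz":0},{"grip":0,"dx":0,"dy":-1,"dz":0,"rx":0,"ry":0,"rz":0},{"grip":0,"dx":0,"dy":-1,"dz":0,"rx":0,"ry":0,"rz":0},{"grip":0,"dx":0,"dy":0,"dz":0,"rx":0,"ry":0,"rz":0}]'
python3 -c "
from h import *; st([62,0,81])"
```

```text
time: 7.68
tool_pos: [0.5939, -0.0547, 0.1092]
ee_rot: [3.136, 0.005, -3.129]
wrist_force: [-0.3, 0.4, 0.2]
width: 0.0001
t 7.67 tip(box mm) [62.2  1.9 95.2] rot [ 179.7    0.3 -179.3] F [-0.3  0.4  0.2] w 0.0001
delta tool units [ 0.01 -0.08  0.57]
```

```bash
python3 -m inch '[{"grip":0,"dx":0,"dy":-0.08,"dz":0.35,"rx":0,"ry":0,"rz":0},{"grip":0,"dx":0,"dy":0,"dz":0.15,"rx":0,"ry":0,"rz":0},{"grip":0,"dx":0,"dy":0,"dz":0.1,"rx":0,"ry":0,"rz":0},{"grip":0,"dx":0,"dy":0,"dz":0.08,"rx":0,"ry":0,"rz":0},{"grip":0,"dx":0,"dy":0,"dz":0.08,"rx":0,"ry":0,"rz":0}]'
python3 -c "
from h import *; st([62,0,81])"
```

```text
time: 8.3
tool_pos: [0.5943, -0.0542, 0.0938]
ee_rot: [3.139, 0.006, -3.125]
wrist_force: [-2.9, -1.8, 8.5]
width: 0.0005
t 8.30 tip(box mm) [62.6  2.3 79.8] rot [ 179.8    0.4 -179. ] F [-2.9 -1.8  8.5] w 0.0005
delta tool units [ 0.02 -0.09 -0.05]
```

Panel 3 holds 8.5 N at flush, so it is fixed. On to panel 4.

```bash
python3 -m inch '[{"grip":0,"dx":0.03,"dy":0,"dz":-0.6,"rx":0,"ry":0,"rz":0.12},{"grip":0,"dx":0,"dy":-1,"dz":0,"rx":0,"ry":0,"rz":0},{"grip":0,"dx":0,"dy":-1,"dz":0,"rx":0,"ry":0,"rz":0},{"grip":0,"dx":0,"dy":-1,"dz":0,"rx":0,"ry":0,"rz":0},{"grip":0,"dx":0,"dy":0,"dz":0,"rx":0,"ry":0,"rz":0}]'
python3 -c "
from h import *; st([62,-72,81])"
```

```text
time: 8.93
tool_pos: [0.5956, -0.128, 0.1127]
ee_rot: [3.138, 0.011, -3.133]
wrist_force: [0.2, 0.3, 0.6]
width: 0.0006
t 8.93 tip(box mm) [ 63.4 -71.4  98.7] rot [ 179.8    0.6 -179.5] F [0.2 0.3 0.6] w 0.0006
delta tool units [ 0.07 -0.02  0.71]
```

```bash
python3 -m inch '[{"grip":0,"dx":0.07,"dy":0,"dz":0.35,"rx":0,"ry":0.1,"rz":0},{"grip":0,"dx":0,"dy":0,"dz":0.25,"rx":0,"ry":0,"rz":0},{"grip":0,"dx":0,"dy":0,"dz":0.12,"rx":0,"ry":0,"rz":0},{"grip":0,"dx":0,"dy":0,"dz":0.1,"rx":0,"ry":0,"rz":0},{"grip":0,"dx":0,"dy":0,"dz":0.08,"rx":0,"ry":0,"rz":0}]'
python3 -c "
from h import *; st([62,-72,81])"
```

```text
time: 9.55
tool_pos: [0.5946, -0.1249, 0.0901]
ee_rot: [3.138, 0.003, -3.129]
wrist_force: [-0.4, -1.2, 2.8]
width: 0.0008
t 9.55 tip(box mm) [ 62.4 -68.4  76.1] rot [ 179.8    0.2 -179.3] F [-0.4 -1.2  2.8] w 0.0008
delta tool units [ 0.02 -0.14 -0.2 ]
```

Panel 4 is yielding: the tip is 4 mm below flush at only 3 N. I'll press it well down.

```bash
python3 -m inch '[{"grip":0,"dx":0,"dy":-0.1,"dz":0.2,"rx":0,"ry":0,"rz":0},{"grip":0,"dx":0,"dy":-0.05,"dz":0.2,"rx":0,"ry":0,"rz":0},{"grip":0,"dx":0,"dy":0,"dz":0.2,"rx":0,"ry":0,"rz":0},{"grip":0,"dx":0,"dy":0,"dz":0.2,"rx":0,"ry":0,"rz":0}]'
python3 -c "
from h import *; st([62,-72,50])"
```

```text
time: 10.05
tool_pos: [0.5957, -0.1281, 0.07]
ee_rot: [3.137, 0.006, -3.129]
wrist_force: [1.0, 0.8, 1.8]
width: 0.0001
t 10.05 tip(box mm) [ 63.5 -71.5  56. ] rot [ 179.7    0.4 -179.3] F [1.  0.8 1.8] w 0.0001
delta tool units [ 0.06 -0.02  0.24]
```

```bash
python3 -m inch '[{"grip":0,"dx":0.08,"dy":0,"dz":0.15,"rx":0,"ry":0,"rz":0},{"grip":0,"dx":0.08,"dy":0,"dz":0.2,"rx":0,"ry":0,"rz":0},{"grip":0,"dx":0.05,"dy":0,"dz":0.1,"rx":0,"ry":0,"rz":0}]'
python3 - <<'E'
from h import *
st([62,-72,50])
s=cams.snapshot("side"); im=s["frame"][:,:,::-1]
cv2.imwrite("pics/s1.png",cv2.resize(im[100:340,190:430],None,fx=2.5,fy=2.5,interpolation=cv2.INTER_CUBIC))
E
```

```text
time: 10.42
tool_pos: [0.59, -0.1283, 0.0569]
ee_rot: [3.137, 0.006, -3.129]
wrist_force: [1.1, 0.7, 1.3]
width: -0.0
t 10.43 tip(box mm) [ 57.9 -71.7  42.9] rot [ 179.7    0.3 -179.3] F [1.1 0.7 1.3] w -0.0000
delta tool units [-0.17 -0.01 -0.29]
```

View pics/s1.png

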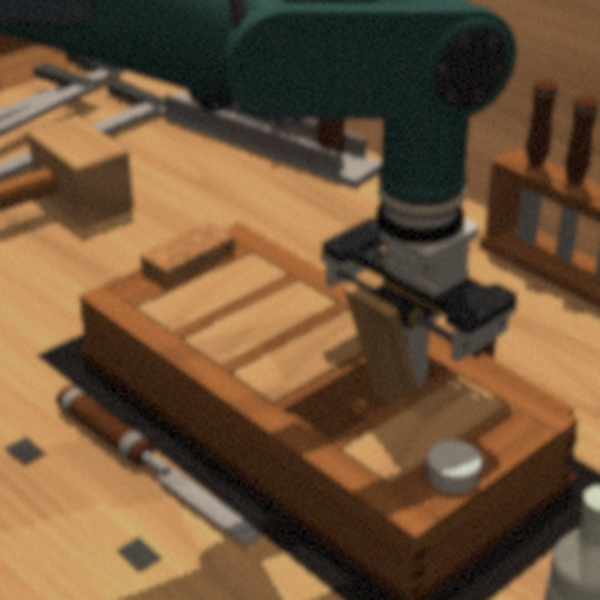

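Panel 4 is up at about 70° (zoomed panel at (380,340)), with the finger behind it in the slot. Now I'll withdraw straight up and go over to its front side.

```bash
python3 -m inch '[{"grip":0,"dx":-0.15,"dy":0,"dz":-0.6,"rx":0,"ry":0,"rz":0},{"grip":0,"dx":-0.05,"dy":0,"dz":-1,"rx":0,"ry":0,"rz":0},{"grip":0,"dx":0,"dy":0,"dz":-1,"rx":0,"ry":0,"rz":0},{"grip":0,"dx":0,"dy":0,"dz":-1,"rx":0,"ry":0,"rz":0},{"grip":0,"dx":0,"dy":0,"dz":-1,"rx":0,"ry":0,"rz":0},{"grip":0,"dx":0,"dy":0,"dz":-1,"rx":0,"ry":0,"rz":0},{"grip":0,"dx":0,"dy":0,"dz":-1,"rx":0,"ry":0,"rz":0},{"grip":0,"dx":0,"dy":0,"dz":-1,"rx":0,"ry":0,"rz":0}]'
python3 - <<'E'
from h import *
st([-60,-72,205])
E
```

```text
time: 11.48
tool_pos: [0.5927, -0.1285, 0.2555]
ee_rot: [3.136, -0.001, -3.129]
wrist_force: [0.5, -0.1, 0.1]
width: 0.0006
t 11.47 tip(box mm) [ 60.4 -71.9 241.5] rot [ 1.797e+02 -1.000e-01 -1.793e+02] F [ 0.5 -0.1  0.1] w 0.0006
delta tool units [4.82 0.02 1.46]
```

```bash
python3 -m inch '[{"grip":0,"dx":1,"dy":0,"dz":0,"rx":0,"ry":0,"rz":0},{"grip":0,"dx":1,"dy":0,"dz":0,"rx":0,"ry":0,"rz":0},{"grip":0,"dx":1,"dy":0,"dz":0,"rx":0,"ry":0,"rz":0},{"grip":0,"dx":1,"dy":0,"dz":0,"rx":0,"ry":0,"rz":0},{"grip":0,"dx":1,"dy":0,"dz":0,"rx":0,"ry":0,"rz":0},{"grip":0,"dx":0.1,"dy":0,"dz":0,"rx":0,"ry":0,"rz":0}]'
python3 - <<'E'
from h import *
st([-60,-72,150])
s=cams.snapshot("side"); im=s["frame"][:,:,::-1].copy()
for a in (0.87,1.05,1.22,1.4):
    def pp(l,h,y): return [.033-l*np.cos(a)+h*np.sin(a),-.072+y,.075+l*np.sin(a)+h*np.cos(a)]
    q=proj(s,b2w(BP,np.array([pp(.108,.005,.0285),pp(.108,.005,-.0285),pp(.108,-.005,-.0285)])))
    print(round(a,2),q.round(0).tolist())
cv2.imwrite("pics/s2.png",cv2.resize(im[100:340,190:430],None,fx=2.5,fy=2.5,interpolation=cv2.INTER_CUBIC))
E
```

```text
time: 12.22
tool_pos: [0.4631, -0.1303, 0.2651]
ee_rot: [3.141, 0.01, -3.129]
wrist_force: [-0.4, -0.2, 0.2]
width: 0.0006
t 12.22 tip(box mm) [-69.  -73.  251.1] rot [ 180.     0.6 -179.3] F [-0.4 -0.2  0.2] w 0.0006
delta tool units [-0.32  0.03  4.05]
0.87 [[318.0, 225.0], [337.0, 237.0], [334.0, 241.0]]
1.05 [[323.0, 218.0], [342.0, 230.0], [339.0, 233.0]]
1.22 [[329.0, 213.0], [348.0, 224.0], [345.0, 227.0]]
1.4 [[335.0, 208.0], [354.0, 219.0], [351.0, 221.0]]
```

View pics/s2.png

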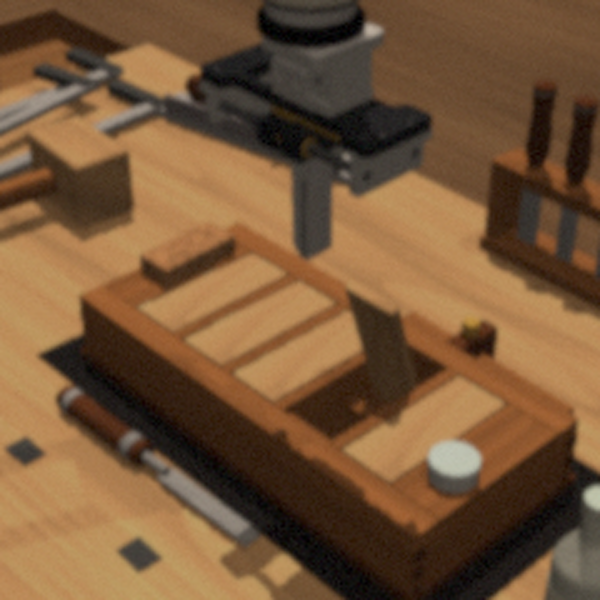

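The lid's front corner at zoomed (347,283) matches 1.22 rad. I'll descend in front of it.

```bash
python3 -m inch '[{"grip":0,"dx":0,"dy":0,"dz":0.9,"rx":0,"ry":0.12,"rz":0},{"grip":0,"dx":0,"dy":0,"dz":0.9,"rx":0,"ry":0,"rz":0},{"grip":0,"dx":0,"dy":0,"dz":0.9,"rx":0,"ry":0,"rz":0},{"grip":0,"dx":0,"dy":0,"dz":0.9,"rx":0,"ry":0,"rz":0},{"grip":0,"dx":0,"dy":0,"dz":0.2,"rx":0,"ry":0,"rz":0}]'
python3 - <<'E'
from h import *
st([-20,-72,153])
E
```

```text
time: 12.9
tool_pos: [0.4654, -0.1293, 0.1604]
ee_rot: [3.138, -0.008, -3.127]
wrist_force: [0.7, 0.5, -0.1]
width: 0.0001
t 12.90 tip(box mm) [-67.  -72.  146.4] rot [ 179.8   -0.4 -179.1] F [ 0.7  0.5 -0.1] w 0.0001
delta tool units [-1.88 -0.02 -0.28]
```

```bash
python3 -m inch '[{"grip":0,"dx":-0.8,"dy":0,"dz":-0.1,"rx":0,"ry":0,"rz":0},{"grip":0,"dx":-0.8,"dy":0,"dz":-0.1,"rx":0,"ry":0,"rz":0},{"grip":0,"dx":-0.4,"dy":0,"dz":0,"rx":0,"ry":0,"rz":0},{"grip":0,"dx":-0.4,"dy":0,"dz":0,"rx":0,"ry":0,"rz":0},{"grip":0,"dx":-0.4,"dy":0,"dz":0,"rx":0,"ry":0,"rz":0}]'
python3 - <<'E'
from h import *
st([37,-72,150])
E
```

```text
time: 13.52
tool_pos: [0.5376, -0.1278, 0.1621]
ee_rot: [3.136, -0.013, -3.126]
wrist_force: [-1.2, 0.1, 0.6]
width: 0.0
t 13.53 tip(box mm) [  5.2 -70.9 148.1] rot [ 179.7   -0.7 -179.1] F [-1.2  0.1  0.6] w 0.0000
delta tool units [-1.27 -0.06 -0.09]
```

```bash
python3 -m inch '[{"grip":0,"dx":-0.4,"dy":0,"dz":0,"rx":0,"ry":0,"rz":0},{"grip":0,"dx":-0.3,"dy":0,"dz":0,"rx":0,"ry":0,"rz":0},{"grip":0,"dx":-0.25,"dy":0,"dz":0,"rx":0,"ry":0,"rz":0},{"grip":0,"dx":-0.2,"dy":0,"dz":0,"rx":0,"ry":0,"rz":0}]'
python3 - <<'E'
from h import *
st([37,-72,150])
E
```

```text
time: 14.02
tool_pos: [0.568, -0.1274, 0.1615]
ee_rot: [3.136, -0.014, -3.126]
wrist_force: [-1.6, 0.2, -0.3]
width: 0.0007
t 14.03 tip(box mm) [ 35.5 -70.6 147.5] rot [ 179.7   -0.8 -179.1] F [-1.6  0.2 -0.3] w 0.0007
delta tool units [-0.06 -0.05 -0.1 ]
```

Approaching the stop; small steps until the force rises.

```bash
python3 -m inch '[{"grip":0,"dx":-0.12,"dy":0,"dz":0,"rx":0,"ry":0,"rz":0},{"grip":0,"dx":-0.1,"dy":0,"dz":0,"rx":0,"ry":0,"rz":0}]'
python3 -c "
from h import *
st([37,-72,150])"
python3 -m inch '[{"grip":0,"dx":-0.12,"dy":0,"dz":0,"rx":0,"ry":0,"rz":0}]'
```

```text
time: 14.28
tool_pos: [0.5685, -0.1274, 0.1613]
ee_rot: [3.136, -0.028, -3.127]
wrist_force: [-7.7, -0.1, 4.2]
width: 0.0006
t 14.28 tip(box mm) [ 35.9 -70.7 147.3] rot [ 179.7   -1.6 -179.2] F [-7.7 -0.1  4.2] w 0.0006
delta tool units [-0.04 -0.05 -0.11]
time: 14.4
tool_pos: [0.5686, -0.1274, 0.1614]
ee_rot: [3.136, -0.035, -3.128]
wrist_force: [-8.4, 0.4, 4.6]
width: 0.0004
```

The tip has stopped at the predicted place with 8 N on it, so the lid is against its stop. I'll back off and look.

```bash
python3 -m inch '[{"grip":0,"dx":0.5,"dy":0,"dz":0,"rx":0,"ry":0.3,"rz":0},{"grip":0,"dx":1,"dy":0,"dz":0,"rx":0,"ry":0,"rz":0},{"grip":0,"dx":1,"dy":0,"dz":0,"rx":0,"ry":0,"rz":0},{"grip":0,"dx":1,"dy":0,"dz":-0.5,"rx":0,"ry":0,"rz":0},{"grip":0,"dx":1,"dy":0,"dz":-1,"rx":0,"ry":0,"rz":0},{"grip":0,"dx":1,"dy":0,"dz":-1,"rx":0,"ry":0,"rz":0},{"grip":0,"dx":1,"dy":0,"dz":-1,"rx":0,"ry":0,"rz":0},{"grip":0,"dx":0,"dy":0,"dz":0,"rx":0,"ry":0,"rz":0},{"grip":0,"dx":0,"dy":0,"dz":0,"rx":0,"ry":0,"rz":0}]'
python3 - <<'E'
from h import *
st([37,-72,150])
s=cams.snapshot("side"); im=s["frame"][:,:,::-1].copy()
t=cams.snapshot("top"); it=t["frame"][:,:,::-1].copy()
for nm,S in(("side",s),("top",t)):
  for a in (1.5,1.6,1.7,1.8,1.9):
    def pp(l,h,y): return [.033-l*np.cos(a)+h*np.sin(a),-.072+y,.075+l*np.sin(a)+h*np.cos(a)]
    q=proj(S,b2w(BP,np.array([pp(.108,-.005,.0285),pp(.108,-.005,-.0285),pp(.108,.005,-.0285)])))
    print(nm,a,(((q-[250,130])*4.5) if nm=="side" else (q-[205,170])*3.4).round(0).tolist())
cv2.imwrite("pics/s3.png",cv2.resize(im[130:260,250:420],None,fx=4.5,fy=4.5,interpolation=cv2.INTER_CUBIC))
cv2.imwrite("pics/t3.png",cv2.resize(it[170:340,205:435],None,fx=3.4,fy=3.4,interpolation=cv2.INTER_CUBIC))
cv2.imwrite("pics/t3f.png",it)
E
```

```text
time: 15.52
tool_pos: [0.4078, -0.1299, 0.2604]
ee_rot: [3.136, -0.057, -3.127]
wrist_force: [0.3, -0.3, -0.3]
width: 0.0001
t 15.53 tip(box mm) [-125.3  -72.2  246.4] rot [ 179.7   -3.3 -179.2] F [ 0.3 -0.3 -0.3] w 0.0001
delta tool units [-6.7  -0.06  3.48]
side 1.5 [[385.0, 349.0], [471.0, 398.0], [485.0, 389.0]]
side 1.6 [[401.0, 340.0], [486.0, 388.0], [501.0, 380.0]]
side 1.7 [[416.0, 332.0], [502.0, 380.0], [516.0, 374.0]]
side 1.8 [[431.0, 327.0], [517.0, 374.0], [530.0, 370.0]]
side 1.9 [[446.0, 323.0], [531.0, 370.0], [544.0, 368.0]]
top 1.5 [[456.0, 274.0], [545.0, 273.0], [545.0, 258.0]]
top 1.6 [[456.0, 257.0], [545.0, 256.0], [544.0, 241.0]]
top 1.7 [[455.0, 240.0], [544.0, 239.0], [544.0, 224.0]]
top 1.8 [[455.0, 223.0], [544.0, 223.0], [544.0, 208.0]]
top 1.9 [[455.0, 208.0], [543.0, 207.0], [543.0, 193.0]]
```

View pics/s3.png

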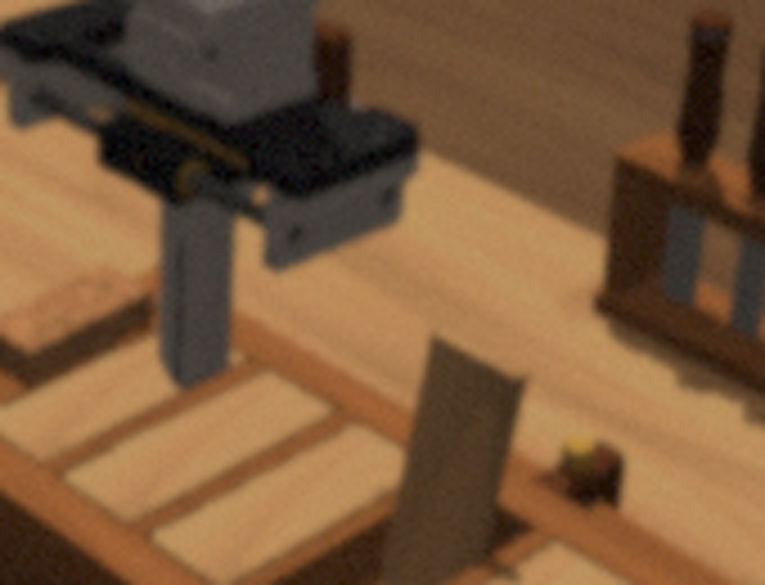

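View pics/t3.png

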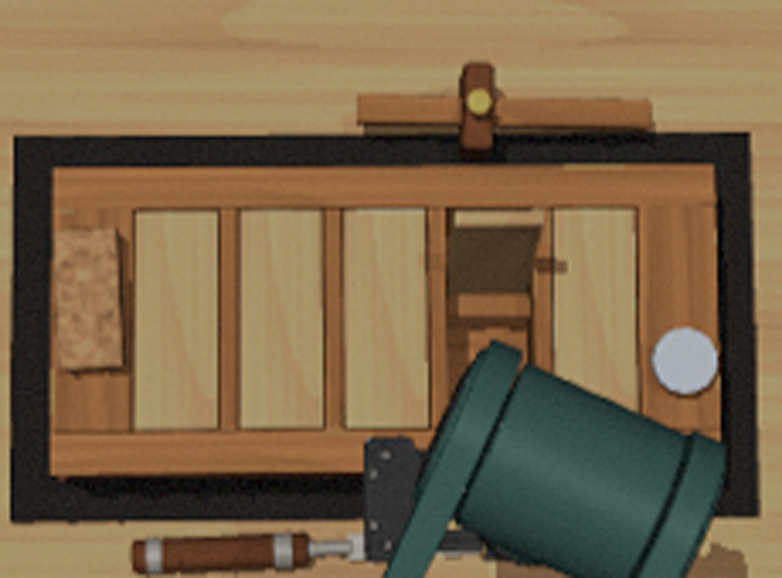

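The lid's end edge at rows 208–225 in the top view and its corner at (432,332) in the side view both match 1.8 rad. The cork, tin, gauge and chisel look unmoved. Handing in.

```bash
python3 -c "
from h import *
st(); print(robot.close_job())"
```

```text
t 15.62 tip(box mm) [-125.3  -72.1  246.1] rot [ 179.7   -3.3 -179.1] F [-0.1 -0.9 -0.7] w 0.0007
the job is handed in; nothing more can be done
None
```

The secret lid is panel 4. It now stands open past upright, leaning back against its stop, and I handed the job in at 15.6 s of the 64 s allowed.

- **Finding it:** I pressed the back ends of panels 1 to 4 with closed fingertips. Panels 1, 2 and 3 held 6.5 to 12 N with the fingertips within about 0.5 mm of flush. Panel 4 was already 4 mm down at about 3 N. I did not press panel 5, since the loose one was already found.
- **Opening it:** I pressed panel 4's back end down until the front stood at about 70°. I then pushed the raised front end over from the front until the lid stopped moving at about 8 N, where the stop was predicted.
- **Last checks:** after I backed off, both the top and side pictures put the lid at about 1.8 rad. The robot was touching nothing, with wrist force near zero. By eye in the last pictures, the cork block, wax tin, chisel and marking gauge look unmoved. The mallet, try square and glue bottle were outside the final crops I viewed, but the arm never went low near them.
- **Disagreement:** the side-view fit of the box pose had residuals up to 3 px, against under 1 px in the top view. The two still agreed within 2 mm, and touch confirmed the panel height to within about 0.5 mm.

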